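# Flip the onigiri mould's leaf shut

### The job

Close the green onigiri mould: with the fingertips push its hinged triangular leaf up, over the spine and down until it lies flat on the mould, then take the hand away. Only push and press the leaf, guiding it over without slapping it and never taking it between the fingers, and leave the bowl, jar, paddle and tray standing where they are.

Things in the scene. Friction and masses are not known exactly. Their poses are not given: they have to be found in the camera images.
- spine (a point): Middle of the mould's hinge line (spine), 44 mm above the ledge and straight above the mould's origin. x is level and points from the spine over the mould to its far corner, y runs along the spine, z is up. On the -x side, below the open leaf, there is only the bare ledge.
- mould: Green plastic onigiri mould, fixed to the ledge by its rubber foot: a triangular well with walls 40 mm high and 12 mm thick, its straight side along the spine (about 134 mm long), its opposite corner 121 mm from the spine along +x. Origin on the ledge under the middle of the spine; axes as the spine's
- leaf (a joint): Angle of the leaf about the spine (rad): 0 = level, open towards the spine's -x; 1.57 = upright; 3.14 = flat on the mould (its stop). At angle q it runs from the spine along (-cos q, 0, sin q) in the spine's axes. Starts at 0.25 to 0.75. Stiff hinge (about 0.075 N m of friction; leaf about 90 g): the leaf stays at any angle where it is left and must be pressed all the way down.
- leaf_centre (a point): Centre of the leaf, 45 mm from the hinge line, in its mid-plane; axes turn with it (equal to the spine's at angle 0). Green plastic triangle, 8 mm thick, 126 mm long at the spine, narrowing to a rounded free corner (radius 11 mm) 116 mm from the hinge line. Its underside when open (top when shut) is plain; the other face has a triangular boss 6 mm high that enters the well.
- leaf_neck (a point): Point in the leaf's mid-plane on its middle line, 85 mm from the hinge line, where the leaf is about 43 mm wide.
- leaf_tip (a point): Centre of the leaf's rounded free corner, in its mid-plane, 105 mm from the hinge line.
- bowl: Speckled white ceramic bowl, 120 mm across the rim, 56 mm high, loose, standing either beyond the mould's far corner or behind the spine's -y end; origin under its centre. Bystander.
- jar: Small glass jar with a steel flip-top lid, 60 mm across, 69 mm high, loose, standing in the other of the bowl's two places; origin under its centre. Bystander.
- paddle: Bamboo rice paddle lying flat, 216 mm long along its x, 50 mm wide, 7 mm thick; origin under the middle. Bystander.
- tray: Red lacquered tray, 200 x 170 mm (x, y), rim 22 mm high; origin under its centre. Bystander.
There are look-alikes about, which are no part of the job. Of the things shaped like the mould, the green one is meant.

How it is judged:
By the outcome, as a careful person would: the job done as asked, in the order asked, and still so for the second after the job is handed in, with the robot touching nothing.
It also fails if it takes over 43 s, if anything falls off the work surface, if the arm or the gripper's body presses on something with over 40 N, if the wrist force passes 120 N, or if a joint passes its speed limit or range.

### The arm

A 6-joint arm with a two-finger parallel gripper is mounted at the origin on the work surface. World frame = base frame: x ahead of the robot, y to its left, z up, the work surface at z = 0. Lengths are in m, angles in degrees, forces in N, time in s.
With the tool pointing down it reaches from about 0.4 to 0.825 m from the base axis. Payload 7 kg.
Tool frame: the origin (TCP) lies between the finger pads; the fingertips stand 19 mm ahead of it and the grasp point (between the pads) is the TCP (r.finger_overhang is the distance from the TCP to the fingertips, in m); z points along the fingers, y is the direction in which the jaws open and shut (so a half turn about z gives the same grasp; the last joint's range is limited). The gripper opens to 88 mm and grips with 3 to 60 N. Pads are 19 mm wide; open, the fingers measure 130 mm over their backs; the gripper's body (78 mm by 193 mm) begins 47 mm behind the grasp point.
Start: joints at [-60.556, 20.546, 0.682, 0, -70.136, -16.507], TCP at [0.151, -0.658, 0.246] pointing down, gripper open.
Joint ranges: [-176.03, 176.03], [-82.01, 121.73], [-58.28, 71.71], [-173.87, 95.51], [-174.79, -0.11], [-173.66, 173.66]. Speed limits (degrees/s): [136.94, 136.94, 172.46, 180, 180, 180].

### API

Orientations are given as [roll, pitch, yaw] about the fixed x, y, z axes, in that order (R = Rz(yaw) Ry(pitch) Rx(roll)).
In Python, from plant import r, optics gives the robot as it stands. The module is installed in compiled form; this text tells all that it offers.
- The arm moves only by the tool step_arm, never from a script. Its argument "increments" is a list of rows, each an object of numbers: "tx", "ty", "tz": the shift along the world's x, y, z in mm; "ax", "ay", "az": the turn, a rotation vector about the world's x, y, z in degrees; "claw": the gripper command: -1 is shut, 1 is fully open, values between are in proportion. In form: [{"tx": .., "ty": .., "tz": .., "ax": .., "ay": .., "az": .., "claw": ..}, ...]. A call has 1 to 12 rows; each row shifts and turns the commanded pose from where the row before left it; what a row does not reach is not made up. A row lasts 1/10 s, in which the tool goes at most 50 mm and 8.59 degrees, less where a joint would pass 70% of its speed; a pose out of reach is approached as far as the arm can. A call with a gripper value outside its range is refused whole. The fingers move at their own pace and stop on an object; "newtons" is the grip in N (left out, the last holds). Time passes only in rows, so rows that do not move let the fingers close. It gives the time, the measured TCP pose, the force and the opening at its end, in the units of the state.
- r.get_state(): the state, without advancing time (a new reading comes with each control period).
- optics.capture(name): name is "scene" or "top"; returns a dict with "image" (420x560x3 uint8, blue, green, red), "depth" (420x560 float32, m along the optical axis (not along the pixel's ray), 0 where there is no reading), "fx", "fy", "cx", "cy" (pixels), "R" (3x3) and "t" (3): a world point X has camera coordinates R X + t. Camera axes: x right, y down, z forward; pixel columns grow to the right and rows downward; lengths in m; the calibration is good to about 2 mm. A picture is of the moment at which its call begins.
- r.close_job(): hands the job in, once; it reports no verdict.
The state is a dict: "time_s": time; "joints": joint angles; "qd": joint speeds; "joint_torque": joint torques, N m; "tcp_pos": TCP position; "eef_rot": TCP orientation; "contact_force": force on the tool from outside, world axes, zero at the start; "moment": the same for the moment, N m; "gripper_width": finger opening in m.
Only numpy, scipy, OpenCV 4.12 (cv2) and the standard library are available. Lean on these libraries where they do the work, as an engineer would, in place of code of your own. Each camera call takes 0.05 s, during which the arm holds its last target. There are 200 camera calls.

## Working session

There is one attempt and no reset: what is moved stays moved. The work goes in short steps, Python scripts to look and compute and a tool call to move; the robot and the scene stay as the last step left them, time stands still between calls to the robot, and variables do not carry over. Pictures are saved under pics/ and viewed, about 8 in all and at most 12, crops included, and the job is handed in when it is done.

Besides the shell and the picture viewer there is one more tool, called after ">>>" by a JSON object that holds its "op" and its "data". step_arm: Moves the arm, as the interface text tells. Its arguments: {"type":"object","properties":{"increments":{"type":"array","items":{"type":"object","properties":{"tx":{"type":"number"},"ty":{"type":"number"},"tz":{"type":"number"},"ax":{"type":"number"},"ay":{"type":"number"},"az":{"type":"number"},"claw":{"type":"number"}}}},"newtons":{"type":"number"}},"required":["increments"]}

```bash
mkdir -p pics
python3 - <<'E'
from plant import r, optics
import cv2,numpy as np
for n in("scene","top"):
    c=optics.capture(n); cv2.imwrite(f"pics/{n}0.png",c["image"]); np.savez(f"{n}0.npz",**c)
    print(n,c["fx"],c["cx"],c["cy"],-c["R"].T@c["t"],c["R"].round(2).tolist())
print(r.get_state())
E
```

```text
scene 423.4330956365318 281.61749430985174 213.5816142289237 [0.89995235 0.68691768 0.82893745] [[-0.88, 0.48, 0.0], [0.34, 0.62, -0.71], [-0.34, -0.62, -0.7]]
top 431.46515291410094 272.99755101123424 209.19947316971258 [0.44952662 0.04755855 1.18516467] [[-0.02, -1.0, 0.01], [-1.0, 0.02, -0.08], [0.08, -0.01, -1.0]]
{'time_s': 0.1, 'joints': array([-6.05552157e+01,  2.05870494e+01,  6.39519638e-01, -1.80113148e-02,
       -7.01374995e+01, -1.65069936e+01]), 'qd': array([ 0.00601564, -0.09543388,  0.12722535,  0.02030521,  0.02026725,
        0.01499085]), 'joint_torque': array([-2.96135586e-03, -5.84165668e+01,  2.93752956e+01,  7.01543793e+00,
        1.02065282e-02, -5.99371629e-05]), 'tcp_pos': array([ 0.1510113 , -0.65746363,  0.24472246]), 'eef_rot': array([ 1.79913664e+02, -7.92687979e-03, -1.67068335e+02]), 'contact_force': array([ 0.46653224,  0.20593365, -0.54082953]), 'moment': array([-0.02534367, -0.04986374,  0.03447499]), 'gripper_width': 0.08800853622018306}
```

View pics/scene0.png

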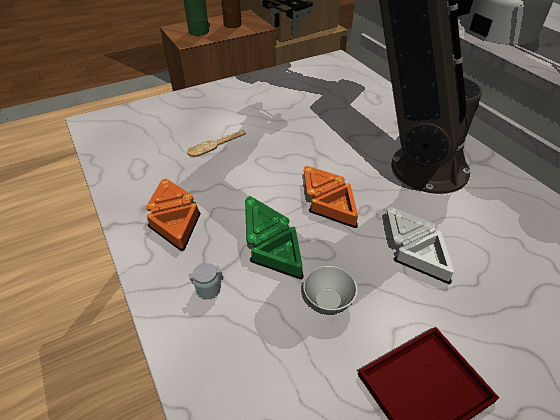

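View pics/top0.png

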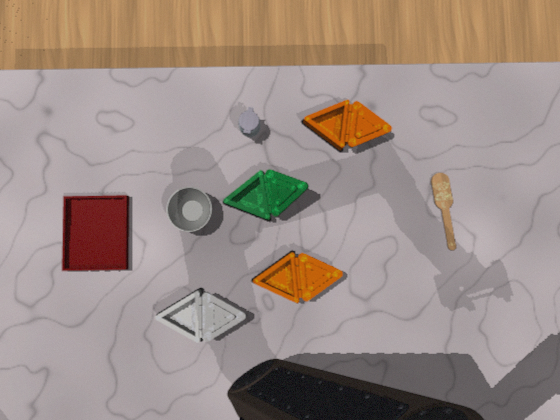

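The scene view shows the green mould at about (275,235), with the leaf on its upper left and the bowl at (330,290) beyond the far corner. The jar is at (207,280), by the spine's -y end. In the top view the spine is near (272,195), the leaf points right to (308,188), and the bowl is at (190,210).

```bash
cat > h.py <<'E'
import cv2,numpy as np
def green(c):
    hsv=cv2.cvtColor(c["image"],cv2.COLOR_BGR2HSV)
    m=cv2.inRange(hsv,(50,110,30),(85,255,255))
    n,l,s,_=cv2.connectedComponentsWithStats(m)
    return m
def pts(c,m):
    v,u=np.nonzero((m>0)&(c["depth"]>0)); d=c["depth"][v,u]
    P=np.c_[(u-c["cx"])/c["fx"]*d,(v-c["cy"])/c["fy"]*d,d]
    return (P-c["t"])@c["R"], u,v
def cloud(c):
    P,u,v=pts(c,green(c))
    k=(abs(P[:,0]-.5)<.2)&(abs(P[:,1]-.05)<.25)&(P[:,2]>-.01)&(P[:,2]<.25)
    return P[k],u[k],v[k]
E
python3 - <<'E'
from h import *
for n in("top","scene"):
    c=dict(np.load(n+"0.npz")); P,u,v=cloud(c)
    print(n,len(P),P.min(0).round(3),P.max(0).round(3), "z hist",np.histogram(P[:,2],np.arange(-.01,.13,.01))[0])
    # hull footprint & extremes
    for d in range(0,360,30):
        a=np.radians(d);i=np.argmax(P[:,:2]@[np.cos(a),np.sin(a)]);print(d,P[i].round(3),u[i],v[i])
    # rim points
    k=abs(P[:,2]-.041)<.004
    print("rim",k.sum(),cv2.minEnclosingTriangle((P[k][:,:2]*1000).astype(np.float32))[1].squeeze().round(0).tolist() )
    q=P[:,2]>.055
    if q.sum()>20:
        Q=P[q];m=Q.mean(0);w=np.linalg.svd(Q-m)[2][2];w*=np.sign(w[2]);print("leaf plane",m.round(3),w.round(3),"angle",np.degrees(np.arccos(w[2])),"az",np.degrees(np.arctan2(w[1],w[0])),"rms",((Q-m)@w).std())
E
python3 - <<'E'
import cv2
a=cv2.imread("pics/scene0.png")[180:290,225:375]
b=cv2.imread("pics/top0.png")[150:260,160:320]
import numpy as np
cv2.imwrite("pics/crop.png",np.hstack([cv2.resize(a,None,fx=2.5,fy=2.5),cv2.resize(b,None,fx=2.5,fy=2.5)]))
E
```

```text
top 2443 [ 0.511 -0.052 -0.003] [0.646 0.168 0.103] z hist [  3 438 135  23 286 406 252 299 271 221 103   6   0   0]
0 [0.646 0.063 0.004] 262 171
30 [0.646 0.063 0.004] 262 171
60 [0.566 0.165 0.04 ] 224 199
90 [0.561 0.168 0.041] 223 201
120 [0.561 0.168 0.041] 223 201
150 [0.556 0.163 0.037] 225 203
180 [0.511 0.054 0.04 ] 266 219
210 [0.52  0.025 0.058] 277 215
240 [ 0.588 -0.052  0.095] 307 187
270 [ 0.588 -0.052  0.095] 307 187
300 [ 0.601 -0.047  0.091] 305 182
330 [ 0.601 -0.047  0.091] 305 182
rim 514 [[506.0, 40.0], [560.0, 175.0], [649.0, 61.0]]
leaf plane [0.583 0.005 0.075] [-0.061  0.416  0.908] angle 24.833308746895103 az 98.32833747619833 rms 0.003314662818788996
scene 2859 [ 0.516 -0.051  0.003] [0.646 0.169 0.101] z hist [  0 274 253 208 371 530 353 275 278 217  95   5   0   0]
0 [0.646 0.069 0.01 ] 252 259
30 [0.641 0.079 0.041] 255 253
60 [0.57  0.169 0.013] 299 275
90 [0.564 0.169 0.01 ] 301 275
120 [0.564 0.169 0.01 ] 301 275
150 [0.563 0.167 0.01 ] 301 274
180 [0.516 0.05  0.042] 294 227
210 [0.526 0.021 0.057] 285 217
240 [ 0.587 -0.05   0.097] 251 197
270 [ 0.591 -0.051  0.098] 249 197
300 [ 0.597 -0.05   0.101] 247 197
330 [ 0.603 -0.046  0.097] 246 200
rim 642 [[566.0, 175.0], [661.0, 54.0], [511.0, 43.0]]
leaf plane [0.589 0.007 0.074] [-0.057  0.425  0.903] angle 25.417889092702268 az 97.65260281323769 rms 0.0033112735027923
```

View pics/crop.png

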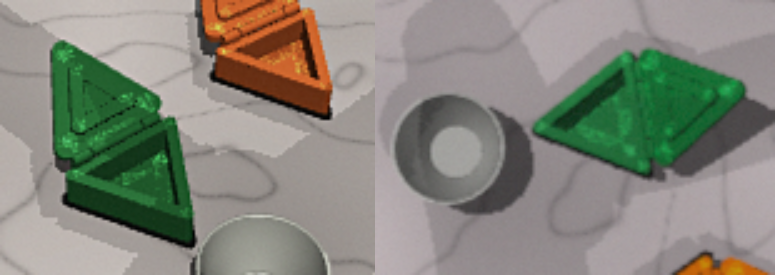

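Measured: spine at about (0.581, 0.049, 0.044), mould x azimuth about 97.7°, and leaf at about 26°. I'll use closed fingers with the jaws along the spine, tilted 45° towards +x, so a single orientation works for the whole arc.

>>> {"op": "step_arm", "data": {"increments": [{"tx": 25,"ty": 25,"az": 7,"claw": -1},{"tx": 25,"ty": 25,"az": 7,"claw": -1},{"tx": 25,"ty": 25,"az": 7,"claw": -1},{"tx": 25,"ty": 25,"az": 7,"claw": -1},{"tx": 25,"ty": 25,"az": 7,"claw": -1},{"tx": 25,"ty": 25,"az": 7,"claw": -1},{"tx": 25,"ty": 25,"az": 7,"claw": -1},{"tx": 25,"ty": 25,"az": 7,"claw": -1},{"tx": 25,"ty": 25,"az": 7,"claw": -1},{"tx": 25,"ty": 25,"az": 7,"claw": -1},{"tx": 25,"ty": 25,"az": 7,"claw": -1},{"tx": 25,"ty": 25,"az": 7,"claw": -1}]}}

```text
$.increments[0]: bad value
```

>>> {"op": "step_arm", "data": {"increments": [{"tx": 25,"ty": 25,"tz": 0,"ax": 0,"ay": 0,"az": 7,"claw": -1},{"tx": 25,"ty": 25,"tz": 0,"ax": 0,"ay": 0,"az": 7,"claw": -1},{"tx": 25,"ty": 25,"tz": 0,"ax": 0,"ay": 0,"az": 7,"claw": -1},{"tx": 25,"ty": 25,"tz": 0,"ax": 0,"ay": 0,"az": 7,"claw": -1},{"tx": 25,"ty": 25,"tz": 0,"ax": 0,"ay": 0,"az": 7,"claw": -1},{"tx": 25,"ty": 25,"tz": 0,"ax": 0,"ay": 0,"az": 7,"claw": -1},{"tx": 25,"ty": 25,"tz": 0,"ax": 0,"ay": 0,"az": 7,"claw": -1},{"tx": 25,"ty": 25,"tz": 0,"ax": 0,"ay": 0,"az": 7,"claw": -1},{"tx": 25,"ty": 25,"tz": 0,"ax": 0,"ay": 0,"az": 7,"claw": -1},{"tx": 25,"ty": 25,"tz": 0,"ax": 0,"ay": 0,"az": 7,"claw": -1}], "newtons": 20}}

```text
time_s: 1.1
tcp_pos: [0.4018, -0.4065, 0.2453]
eef_rot: [180.0, 0.0, -96.8]
contact_force: [1.4, -0.1, -0.0]
gripper_width: 0.0135
```

>>> {"op": "step_arm", "data": {"increments": [{"tx": 25,"ty": 25,"tz": 0,"ax": 0,"ay": 0,"az": 7,"claw": -1},{"tx": 25,"ty": 25,"tz": 0,"ax": 0,"ay": 0,"az": 7,"claw": -1},{"tx": 25,"ty": 25,"tz": 0,"ax": 7.4,"ay": 1,"az": 0,"claw": -1},{"tx": 25,"ty": 25,"tz": 0,"ax": 7.4,"ay": 1,"az": 0,"claw": -1},{"tx": 25,"ty": 25,"tz": 0,"ax": 7.4,"ay": 1,"az": 0,"claw": -1},{"tx": 25,"ty": 25,"tz": 0,"ax": 7.4,"ay": 1,"az": 0,"claw": -1},{"tx": 25,"ty": 25,"tz": 0,"ax": 7.4,"ay": 1,"az": 0,"claw": -1},{"tx": 25,"ty": 25,"tz": 0,"ax": 7.4,"ay": 1,"az": 0,"claw": -1},{"tx": 7,"ty": 25,"tz": 0,"ax": 0,"ay": 0,"az": 0,"claw": -1},{"tx": 0,"ty": 22,"tz": 0,"ax": 0,"ay": 0,"az": 0,"claw": -1}]}}

```text
time_s: 2.1
tcp_pos: [0.6089, -0.1605, 0.2417]
eef_rot: [178.9, 45.0, -83.7]
contact_force: [-0.8, 0.7, 1.3]
gripper_width: 0.0005
```

Run:
```python
from plant import r, optics
import cv2
from scipy.spatial.transform import Rotation as R
s=r.get_state(); print(s["tcp_pos"],s["joints"].round(1),R.from_euler("xyz",s["eef_rot"],degrees=True).as_matrix().round(3))
cv2.imwrite("pics/s1.png",optics.capture("scene")["image"])
```

```text
[ 0.60886275 -0.16052463  0.24169506] [ -21.4   32.2   20.4  -39.  -101.2   28.3] [[ 0.077 -0.992 -0.097]
 [-0.703 -0.123  0.701]
 [-0.707  0.014 -0.707]]
```

View pics/s1.png

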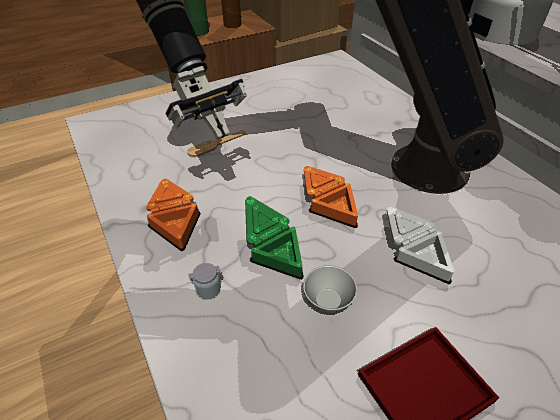

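The hand is tilted 45° with its fingers shut, behind the leaf and over bare ledge at about (215,130). The leaf has not moved. Next I work out the arc.

Run:
```python
import numpy as np
S=np.array([.581,.049,.044]);u=np.array([-.134,.991]);a=np.pi/4
def tcp(q,r=.088):
    n=np.array([np.sin(q),np.cos(q)]);F=r*np.array([-np.cos(q),np.sin(q)])-n*(.004+.0095*abs(np.cos(q-a)))
    F+=.019*np.array([-.707,.707]); return np.r_[S[:2]+u*F[0],S[2]+F[1]]
p=None
for d in range(25,184,6):
    t=tcp(np.radians(d))*1000
    print(d,t.round(0),None if p is None else (t-p).round(1)); p=t
```

```text
25 [594. -49.  83.] None
31 [594. -46.  91.] [-0.4  3.   8.5]
37 [593. -42. 100.] [-0.5  3.9  8.3]
43 [593. -37. 108.] [-0.6  4.7  7.9]
49 [592. -32. 115.] [-0.8  5.6  7.4]
55 [591. -25. 122.] [-0.9  6.4  6.9]
61 [590. -18. 128.] [-1.   7.2  6.2]
67 [589. -10. 133.] [-1.1  7.9  5.4]
73 [588.  -2. 138.] [-1.2  8.5  4.5]
79 [587.   7. 142.] [-1.2  9.   3.6]
85 [585.  17. 144.] [-1.3  9.5  2.6]
91 [584.  27. 146.] [-1.3  9.8  1.5]
97 [583.  37. 146.] [-1.3  9.9  0.4]
103 [581.  47. 145.] [-1.3 10.  -0.8]
109 [580.  56. 143.] [-1.3  9.8 -1.9]
115 [579.  66. 140.] [-1.3  9.6 -3. ]
121 [577.  75. 136.] [-1.2  9.2 -4.1]
127 [576.  84. 131.] [-1.2  8.7 -5.2]
133 [575.  92. 125.] [-1.1  8.1 -6.2]
139 [574.  98. 119.] [-0.9  6.4 -6.1]
145 [574. 104. 113.] [-0.7  5.4 -6.1]
151 [573. 109. 106.] [-0.7  4.9 -6.7]
157 [572. 113.  99.] [-0.6  4.3 -7.1]
163 [572. 117.  91.] [-0.5  3.6 -7.5]
169 [571. 120.  83.] [-0.4  2.9 -7.9]
175 [571. 122.  75.] [-0.3  2.2 -8.2]
181 [571. 123.  67.] [-0.2  1.4 -8.4]
```

>>> {"op": "step_arm", "data": {"increments": [{"tx": 0,"ty": 0,"tz": -40,"ax": 0,"ay": 0,"az": 0,"claw": -1},{"tx": 0,"ty": 0,"tz": -40,"ax": 0,"ay": 0,"az": 0,"claw": -1},{"tx": 0,"ty": 0,"tz": -40,"ax": 0,"ay": 0,"az": 0,"claw": -1},{"tx": 0,"ty": 0,"tz": -30,"ax": 0,"ay": 0,"az": 0,"claw": -1},{"tx": 0,"ty": 0,"tz": -25,"ax": 0,"ay": 0,"az": 0,"claw": -1},{"tx": -2,"ty": 15,"tz": 0,"ax": 0,"ay": 0,"az": 0,"claw": -1},{"tx": -2,"ty": 15,"tz": 0,"ax": 0,"ay": 0,"az": 0,"claw": -1},{"tx": -2,"ty": 15,"tz": 0,"ax": 0,"ay": 0,"az": 0,"claw": -1},{"tx": -2,"ty": 15,"tz": 0,"ax": 0,"ay": 0,"az": 0,"claw": -1},{"tx": -2,"ty": 15,"tz": 0,"ax": 0,"ay": 0,"az": 0,"claw": -1},{"tx": -2,"ty": 10,"tz": 0,"ax": 0,"ay": 0,"az": 0,"claw": -1}]}}

```text
time_s: 3.25
tcp_pos: [0.5962, -0.074, 0.0717]
eef_rot: [179.4, 44.8, -83.2]
contact_force: [-0.8, 0.1, 0.1]
gripper_width: 0.0005
```

>>> {"op": "step_arm", "data": {"increments": [{"tx": 0,"ty": 6,"tz": 1,"ax": 0,"ay": 0,"az": 0,"claw": -1},{"tx": 0,"ty": 6,"tz": 2,"ax": 0,"ay": 0,"az": 0,"claw": -1},{"tx": -1,"ty": 6,"tz": 3,"ax": 0,"ay": 0,"az": 0,"claw": -1},{"tx": 0,"ty": 6,"tz": 5,"ax": 0,"ay": 0,"az": 0,"claw": -1},{"tx": 0,"ty": 3,"tz": 8,"ax": 0,"ay": 0,"az": 0,"claw": -1},{"tx": -1,"ty": 4,"tz": 8,"ax": 0,"ay": 0,"az": 0,"claw": -1},{"tx": 0,"ty": 5,"tz": 8,"ax": 0,"ay": 0,"az": 0,"claw": -1}]}}

```text
time_s: 3.95
tcp_pos: [0.5941, -0.0398, 0.1064]
eef_rot: [179.3, 44.8, -83.4]
contact_force: [0.2, -0.2, -1.4]
gripper_width: 0.0004
```

Run:
```python
from plant import r, optics
import cv2
s=r.get_state(); print(s["tcp_pos"],s["contact_force"].round(1))
c=optics.capture("scene")["image"][140:300,180:380]
cv2.imwrite("pics/s2.png",cv2.resize(c,None,fx=3.5,fy=3.5))
```

```text
[ 0.59410169 -0.03983954  0.10638456] [ 0.2 -0.2 -1.4]
```

View pics/s2.png

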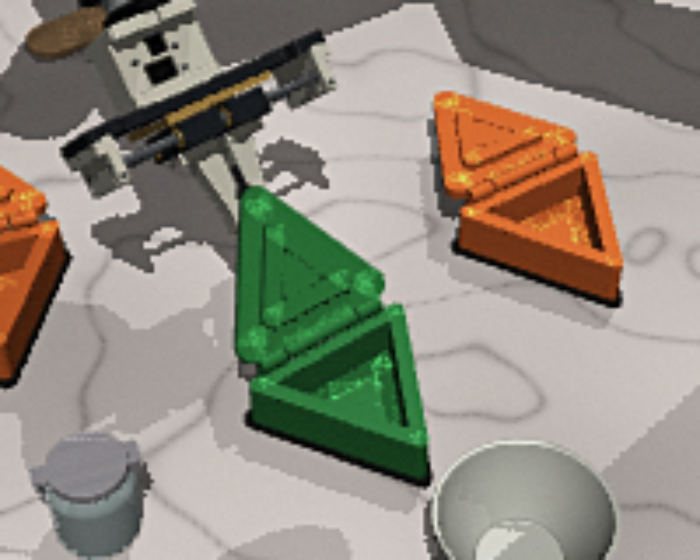

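The leaf has risen to about 45°, with the fingertips centred behind its tip at (240,190) in the crop. The force is small, so I continue along the arc.

>>> {"op": "step_arm", "data": {"increments": [{"tx": -1,"ty": 6,"tz": 7,"ax": 0,"ay": 0,"az": 0,"claw": -1},{"tx": -1,"ty": 6,"tz": 7,"ax": 0,"ay": 0,"az": 0,"claw": -1},{"tx": -1,"ty": 7,"tz": 6,"ax": 0,"ay": 0,"az": 0,"claw": -1},{"tx": -1,"ty": 8,"tz": 5,"ax": 0,"ay": 0,"az": 0,"claw": -1},{"tx": -1,"ty": 8,"tz": 4,"ax": 0,"ay": 0,"az": 0,"claw": -1},{"tx": -1,"ty": 9,"tz": 4,"ax": 0,"ay": 0,"az": 0,"claw": -1},{"tx": -1,"ty": 9,"tz": 2,"ax": 0,"ay": 0,"az": 0,"claw": -1},{"tx": -1,"ty": 10,"tz": 1,"ax": 0,"ay": 0,"az": 0,"claw": -1},{"tx": -1,"ty": 10,"tz": 0,"ax": 0,"ay": 0,"az": 0,"claw": -1}]}}

```text
time_s: 4.9
tcp_pos: [0.585, 0.0341, 0.1417]
eef_rot: [179.3, 44.8, -83.4]
contact_force: [-0.4, -0.6, 0.4]
gripper_width: 0.0005
```

Run:
```python
from plant import r, optics
import cv2
s=r.get_state(); print(s["tcp_pos"],s["contact_force"].round(1),s["joints"].round(0))
c=optics.capture("scene")["image"][140:300,180:380]
cv2.imwrite("pics/s3.png",cv2.resize(c,None,fx=3.5,fy=3.5))
```

```text
[0.58497203 0.03406821 0.14174224] [-0.4 -0.6  0.4] [ -7.  29.   2. -44. -81.  29.]
```

View pics/s3.png

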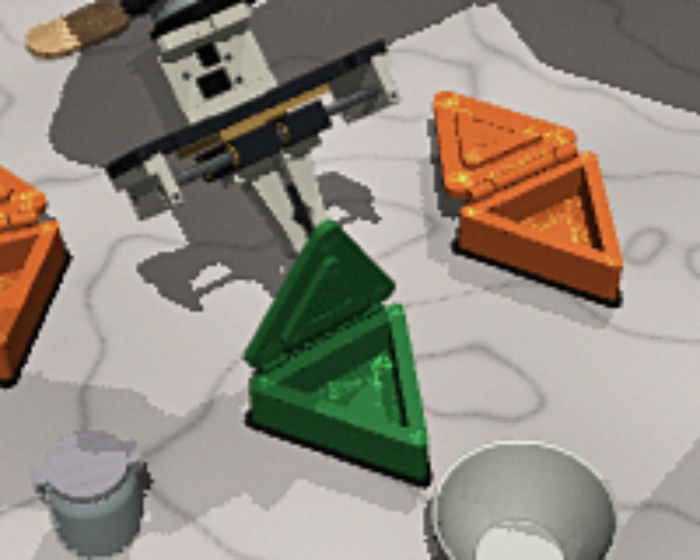

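The leaf is about upright, with its tip at (330,228) in the crop and the fingers pushing its plain side. I carry on over the spine.

>>> {"op": "step_arm", "data": {"increments": [{"tx": -1,"ty": 10,"tz": 2,"ax": 0,"ay": 0,"az": 0,"claw": -1},{"tx": -1,"ty": 10,"tz": 0,"ax": 0,"ay": 0,"az": 0,"claw": -1},{"tx": -1,"ty": 10,"tz": -1,"ax": 0,"ay": 0,"az": 0,"claw": -1},{"tx": -1,"ty": 9,"tz": -3,"ax": 0,"ay": 0,"az": 0,"claw": -1},{"tx": -1,"ty": 9,"tz": -4,"ax": 0,"ay": 0,"az": 0,"claw": -1},{"tx": -1,"ty": 9,"tz": -5,"ax": 0,"ay": 0,"az": 0,"claw": -1},{"tx": -1,"ty": 8,"tz": -6,"ax": 0,"ay": 0,"az": 0,"claw": -1},{"tx": -1,"ty": 6,"tz": -6,"ax": 0,"ay": 0,"az": 0,"claw": -1},{"tx": -1,"ty": 5,"tz": -6,"ax": 0,"ay": 0,"az": 0,"claw": -1}]}}

```text
time_s: 5.85
tcp_pos: [0.576, 0.1098, 0.1119]
eef_rot: [179.2, 44.8, -83.4]
contact_force: [0.5, 0.2, -0.0]
gripper_width: 0.0006
```

>>> {"op": "step_arm", "data": {"increments": [{"tx": -1,"ty": 3,"tz": -6,"ax": 0,"ay": 0,"az": 0,"claw": -1},{"tx": -1,"ty": 3,"tz": -7,"ax": 0,"ay": 0,"az": 0,"claw": -1},{"tx": -1,"ty": 3,"tz": -7,"ax": 0,"ay": 0,"az": 0,"claw": -1},{"tx": 0,"ty": 2,"tz": -7,"ax": 0,"ay": 0,"az": 0,"claw": -1},{"tx": 0,"ty": 1,"tz": -6,"ax": 0,"ay": 0,"az": 0,"claw": -1},{"tx": 0,"ty": 0,"tz": -4,"ax": 0,"ay": 0,"az": 0,"claw": -1}]}}

```text
time_s: 6.45
tcp_pos: [0.5728, 0.1213, 0.0748]
eef_rot: [179.2, 44.8, -83.4]
contact_force: [0.1, 0.8, 1.2]
gripper_width: 0.0002
```

Run:
```python
from plant import r, optics
import cv2
s=r.get_state(); print(s["tcp_pos"],s["contact_force"].round(1),s["joints"].round(0))
c=optics.capture("scene")["image"][140:300,180:380]
cv2.imwrite("pics/s4.png",cv2.resize(c,None,fx=3.5,fy=3.5))
```

```text
[0.57282139 0.12128435 0.07480656] [0.1 0.8 1.2] [ -0.  31.  -4. -48. -71.  30.]
```

View pics/s4.png

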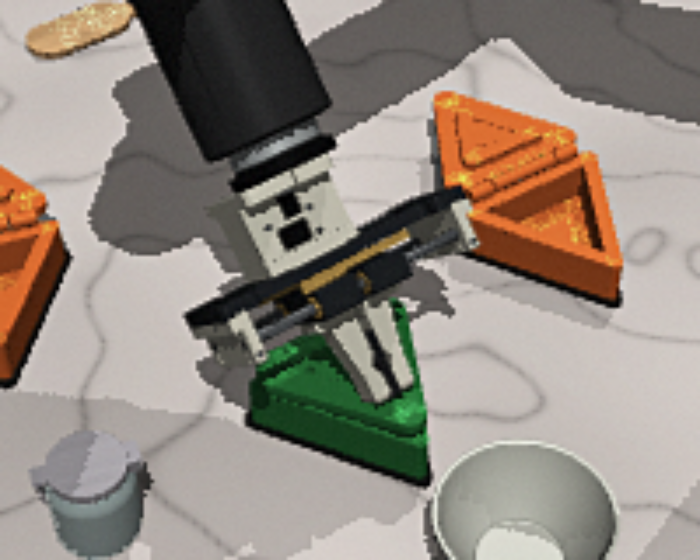

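The leaf is nearly shut, with the fingers on its top near the far corner at (395,395) in the crop. I now press gently to the stop.

>>> {"op": "step_arm", "data": {"increments": [{"tx": 0,"ty": 0,"tz": -3,"ax": 0,"ay": 0,"az": 0,"claw": -1},{"tx": 0,"ty": 0,"tz": -3,"ax": 0,"ay": 0,"az": 0,"claw": -1},{"tx": 0,"ty": 0,"tz": 0,"ax": 0,"ay": 0,"az": 0,"claw": -1}]}}

```text
time_s: 6.8
tcp_pos: [0.5731, 0.121, 0.0692]
eef_rot: [179.2, 44.8, -83.4]
contact_force: [0.2, -0.2, 0.3]
gripper_width: 0.0003
```

>>> {"op": "step_arm", "data": {"increments": [{"tx": 0,"ty": 0,"tz": -2,"ax": 0,"ay": 0,"az": 0,"claw": -1},{"tx": 0,"ty": 0,"tz": -1,"ax": 0,"ay": 0,"az": 0,"claw": -1},{"tx": 0,"ty": 0,"tz": 0,"ax": 0,"ay": 0,"az": 0,"claw": -1}]}}

```text
time_s: 7.1
tcp_pos: [0.5733, 0.1212, 0.0673]
eef_rot: [179.3, 44.8, -83.3]
contact_force: [-1.3, -0.8, 5.6]
gripper_width: 0.0001
```

>>> {"op": "step_arm", "data": {"increments": [{"tx": 0,"ty": 0,"tz": -1,"ax": 0,"ay": 0,"az": 0,"claw": -1},{"tx": 0,"ty": 0,"tz": -1,"ax": 0,"ay": 0,"az": 0,"claw": -1},{"tx": 0,"ty": 0,"tz": 0,"ax": 0,"ay": 0,"az": 0,"claw": -1}]}}

```text
time_s: 7.4
tcp_pos: [0.5734, 0.1212, 0.0667]
eef_rot: [179.4, 44.9, -83.2]
contact_force: [-2.2, -2.4, 13.4]
gripper_width: 0.0006
```

The force rises to 13 N with almost no movement, so the leaf is at its stop. I lift off and back away.

>>> {"op": "step_arm", "data": {"increments": [{"tx": 0,"ty": 0,"tz": 5,"ax": 0,"ay": 0,"az": 0,"claw": -1},{"tx": 0,"ty": -3,"tz": 15,"ax": 0,"ay": 0,"az": 0,"claw": -1},{"tx": 0,"ty": -10,"tz": 30,"ax": 0,"ay": 0,"az": 0,"claw": -1},{"tx": 0,"ty": -20,"tz": 30,"ax": 0,"ay": 0,"az": 0,"claw": -1},{"tx": 0,"ty": -30,"tz": 30,"ax": 0,"ay": 0,"az": 0,"claw": -1},{"tx": 0,"ty": -40,"tz": 20,"ax": 0,"ay": 0,"az": 0,"claw": -1},{"tx": 0,"ty": -40,"tz": 10,"ax": 0,"ay": 0,"az": 0,"claw": -1},{"tx": 0,"ty": -40,"tz": 0,"ax": 0,"ay": 0,"az": 0,"claw": -1},{"tx": 0,"ty": -40,"tz": 0,"ax": 0,"ay": 0,"az": 0,"claw": -1},{"tx": 0,"ty": -20,"tz": 0,"ax": 0,"ay": 0,"az": 0,"claw": -1},{"tx": 0,"ty": 0,"tz": 0,"ax": 0,"ay": 0,"az": 0,"claw": -1}]}}

```text
time_s: 8.5
tcp_pos: [0.573, -0.1248, 0.2044]
eef_rot: [179.2, 44.7, -83.6]
contact_force: [-0.3, 0.7, -0.7]
gripper_width: 0.0002
```

Run:
```python
from plant import r, optics
from h import *
print(r.get_state()["tcp_pos"])
for n in("scene","top"):
    c=optics.capture(n); P,u,v=cloud(c); Q=P[P[:,2]>.04]
    # top face, exclude hinge
    x=(Q[:,:2]-[.581,.049])@[-.134,.991]; Q=Q[(x>.025)&(x<.1)]; m=Q.mean(0); w=np.linalg.svd(Q-m)[2][2]; w*=np.sign(w[2])
    print(n,len(Q),m.round(4),w.round(3),"tilt along x deg",np.degrees(w[:2]@[-.134,.991]))
    c0=np.load(n+"0.npz"); d=cv2.absdiff(c["image"],c0["image"]).max(2)
    cv2.imwrite("pics/f_%s.png"%n,c["image"])
a=cv2.imread("pics/f_scene.png")[100:400,100:500]; b=cv2.imread("pics/f_top.png")[100:400,50:450]
cv2.imwrite("pics/f.png",np.hstack([a,b]))
```

```text
[ 0.57296672 -0.12476799  0.20442873]
scene 788 [0.578  0.1059 0.0482] [ 0.018 -0.001  1.   ] tilt along x deg -0.22125992152398888
top 800 [0.57   0.1034 0.0478] [-0.005 -0.008  1.   ] tilt along x deg -0.384976697789284
```

View pics/f.png

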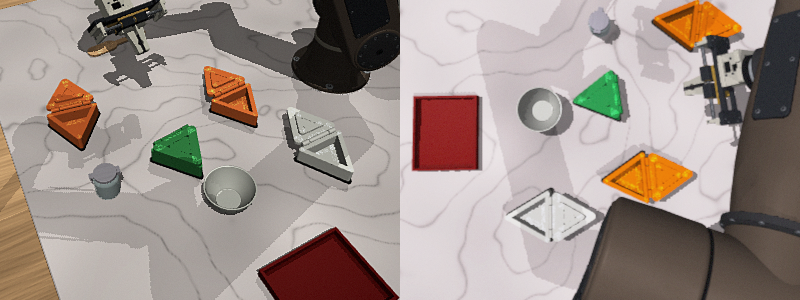

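The leaf lies flat at (178,148) in the left half: its top is at 48 mm and the tilt is under 0.4°. The bowl, jar and tray are where they were, and the hand is clear, so I hand in.

```bash
python3 -c "
from plant import r
print(r.close_job())"
```

```text
the job is handed in; nothing more can be done
None
```

The green mould is shut. I pushed the leaf up and over the spine with closed fingertips, pressed it to its stop and backed the hand away, finishing at about 8.6 s of the 43 s allowed.

- **Leaf:** the last check put its top at 48 mm, as expected for a shut leaf, with a tilt below 0.4° in both cameras. On the final press the force rose to about 13 N with almost no movement, so the leaf was at its stop. Outside that press, every force reading was under 2 N.
- **Bystanders:** the bowl, jar and tray look unmoved by eye in the final pictures, but I did not measure their positions again. The paddle was partly hidden behind the hand there. The hand stayed well clear of it the whole time.

No check failed or disagreed.

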